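# Stand the kit case heavy end down on the bedded tile

### The arm

A 7-joint arm with a two-finger parallel gripper is mounted at the origin on the work surface. World frame = base frame: x ahead of the robot, y to its left, z up, the work surface at z = 0. Lengths are in m, angles in degrees, forces in N, time in s.
With the tool pointing down it reaches from about 0.425 to 0.875 m from the base axis. Payload 4.7 kg.
Tool frame: the origin (TCP) lies midway between the tips of the shut fingers; the grasp point (between the pads) lies 19 mm behind it; z points along the fingers, y is the direction in which the jaws open and shut (so a half turn about z gives the same grasp; the last joint's range is limited). The gripper opens to 87 mm and grips with 3 to 60 N. Pads are 19 mm wide; open, the fingers measure 117 mm over their backs; the gripper's body (75 mm by 190 mm) begins 51 mm behind the grasp point.
Start: joints at [69.849, 18.392, -4.016, 83.108, 1.295, 78.541, -3.26], TCP at [0.232, -0.607, 0.223] pointing down, gripper open.
Joint ranges: [-163.93, 163.93], [-17.29, 119.83], [-79.2, 71.16], [3.27, 140.29], [-89.18, 269.18], [5.43, 117.66], [-154.24, 154.24]. Speed limits (degrees/s): [147.25, 147.25, 180, 180, 180, 180, 180].

### API

Orientations are given as [roll, pitch, yaw] about the fixed x, y, z axes, in that order (R = Rz(yaw) Ry(pitch) Rx(roll)).
In Python, from cell import env gives the robot as it stands.
- The arm moves only by the tool apply_moves, never from a script. Its argument "targets" is a list of rows, each a list of 2 entries, a list of its own where there are three numbers: the shift along the world's x, y, z in mm, then the turn, a rotation vector about the world's x, y, z in rad. A call has 1 to 8 rows; each row is the pose to reach, as a shift and turn from the pose commanded when the call began; what a row does not reach only later rows make up. A row lasts 1/10 s, in which the tool goes at most 50 mm and 8.59 degrees, less where a joint would pass 70% of its speed; a pose out of reach is approached as far as the arm can. A call with a gripper value outside its range is refused whole. "hand" is the finger opening in mm, from 0 to 87, set as the call begins (left out, the last holds). The fingers move at their own pace and stop on an object; "squeeze" is the grip in N (left out, the last holds). Time passes only in rows, so rows that repeat a pose let the fingers close. It gives the time, the measured TCP pose, the force and the opening at its end, in the units of the state.
- env.get_obs(): the state, without advancing time (a new reading comes with each control period).
- env.read_camera(name): name is "side" or "top"; returns a dict with "image" (384x512x3 uint8, red, green, blue), "camera_matrix" (3x3 intrinsics, pixels), "camera_from_world" (4x4, takes a point from world to camera coordinates). Camera axes: x right, y down, z forward; pixel columns grow to the right and rows downward; lengths in m; the calibration is good to about 2 mm. A picture is of the moment at which its call begins. There is no depth.
- env.sign_off(): hands the job in, once; it reports no verdict.
Trained networks look in a picture, given as the dict that the camera call returned (one of the last four; its "shot" number tells which), for a name from the list of things; names that differ only in an ending like _2 or _b are one class to them, and where a whole thing is asked for, a point or a joint stands for the part that bears it (a point fixed in the world has none). Each returns a list of dicts, best first, with "conf" (0 to 1); they miss things now and then, are a little off and sometimes report something else, mostly with a low value. They report only what shows in the picture. A call takes as long as a camera call. They do not tell look-alikes from the thing itself.
- env.regions_of(picture, target): "region" (384x512 bool, what is visible of it) and "rect" ([left, top, right, bottom] in pixels, round what is visible of it).
The state is a dict: "time_s": time; "qpos": joint angles; "joint_velocities": joint speeds; "effort": joint torques, N m; "tool_pos": TCP position; "tool_rot": TCP orientation; "force": force on the tool from outside, world axes, zero at the start; "wrist_torque": the same for the moment, N m; "grip_width": finger opening in m.
Only numpy, scipy, OpenCV 4.12 (cv2) and the standard library are available. Lean on these libraries where they do the work, as an engineer would, in place of code of your own. Each camera call takes 0.05 s, during which the arm holds its last target. There are 200 camera calls.

### The job

The corner tile under the low wire drying rack has just been bedded and needs a weight on it while it sets. Lift the closed metal kit case to find out which of its two ends is the heavy one, then stand the case upright, heavy end down, in the middle of the tile and let go of it. Never stand it on the tile light end down, and do not shift or knock over the jar or the tapping block.

Things in the scene. Friction and masses are not known exactly. Their poses are not given: they have to be found in the camera images.
- case_center (a point): Centre of the closed bare-metal kit case, 150 x 50 x 50 mm, lying flat at first. x: along its length. Its ends look alike; one half hides a weight (weight_c0), and either end may be the heavy one whichever way x points. It weighs 0.46 to 0.62 kg; its centre of mass is 20 to 30 mm from the middle, towards the heavy end. Stiff walls; may be gripped hard anywhere.
- tile_center (a point): Centre of the top face of the white ceramic tile, 110 x 110 mm, its top 20 mm above the bench (glued on a 170 x 170 x 12 mm board; all fixed). z is up; x is level and points into the wire rack that stands over the far half of the tile, roughly to the robot's left (+y).
- front_wire (a point): Middle of the rack's front wire (axes as the tile's): 8 mm thick, 220 mm long along y, 222 mm above the bench, 4 mm on the -x side of the tile's centre. More wires at this height follow every 50 mm to x = 154 mm, joined at both ends by bars along x; posts at x = 154, y = 110 and -110 mm. Open on the -x side: the upright case goes in under the wire with the tool leaning back to -x.
- jar: Bystander: closed glass jar of 72 mm diameter and 100 mm high, origin at the centre of its underside, z up.
- tapping_block: Bystander: wooden tapping block 60 x 150 x 40 mm lying on the bench, origin at the centre of its underside, y along its length.
There are look-alikes about, which are no part of the job. Leave any turquoise look-alike of the part that bears case_center alone.

How it is judged:
By the outcome, as a careful person would: the job done as asked, in the order asked, and still so for the second after the job is handed in, with the robot touching nothing.
It also fails if it takes over 69 s, if anything falls off the work surface, if the arm or the gripper's body presses on something with over 40 N, if the wrist force passes 120 N, or if a joint passes its speed limit or range.

## Working session

There is one attempt and no reset: what is moved stays moved. The work goes in short steps, Python scripts to look and compute and a tool call to move; the robot and the scene stay as the last step left them, time stands still between calls to the robot, and variables do not carry over. Pictures are saved under pics/ and viewed, about 8 in all and at most 12, crops included, and the job is handed in when it is done.

Besides the shell and the picture viewer there is one more tool, called after ">>>" as name(argument=value, ...) on one line, values as JSON. apply_moves: Moves the arm, as the interface text tells. Its arguments: {"type":"object","properties":{"targets":{"type":"array","items":{"type":"array"}},"hand":{"type":"number"},"squeeze":{"type":"number"}},"required":["targets"]}

```bash
mkdir -p pics; ls; cat > h.py <<'E'
import numpy as np, cv2
from cell import env
def proj(c,p):
    p=np.atleast_2d(p); T=c["camera_from_world"]; q=p@T[:3,:3].T+T[:3,3]; q=q@np.array(c["camera_matrix"]).T; return q[:,:2]/q[:,2:]
def ray(c,uv,z):
    T=np.array(c["camera_from_world"]); K=np.array(c["camera_matrix"]); d=T[:3,:3].T@np.linalg.solve(K,[uv[0],uv[1],1.]); o=-T[:3,:3].T@T[:3,3]
    return o+d*(z-o[2])/d[2]
def save(c,n): cv2.imwrite("pics/"+n,c["image"][:,:,::-1])
E
python3 - <<'E'
from h import *
o=env.get_obs(); print({k:np.round(v,3).tolist() for k,v in o.items()})
ims=[]
for n in("side","top"):
    c=env.read_camera(n); ims.append(c["image"])
    T=np.array(c["camera_from_world"]); print(n,"cam at",np.round(-T[:3,:3].T@T[:3,3],3))
    for t in("case_center","jar","tapping_block","tile_center","front_wire"):
        try:
            for r in env.regions_of(c,t):
                ys,xs=np.nonzero(r["region"]); m=cv2.minAreaRect(np.c_[xs,ys].astype(np.float32))
                print(n,t,round(r["conf"],2),np.round(r["rect"]).tolist(),[np.round(ray(c,q,.025),3)[:2].tolist() for q in cv2.boxPoints(m)], len(xs))
        except Exception as e: print(t,e)
for n,i in zip(("s0.png","t0.png"),ims): cv2.imwrite("pics/"+n,cv2.resize(i,(800,600))[:,:,::-1])
E
```

```text
pics
{'time_s': 0.0, 'qpos': [69.849, 18.437, -4.015, 83.176, 1.295, 78.54, -3.259], 'joint_velocities': [0.05, 0.007, 0.02, 0.02, -0.015, 0.025, 0.004], 'effort': [0.0, -49.129, -0.404, -31.253, -0.064, 0.044, 0.0], 'tool_pos': [0.232, -0.606, 0.221], 'tool_rot': [-179.892, 0.006, 20.961], 'force': [0.085, 0.103, 0.116], 'wrist_torque': [-0.003, 0.029, 0.048], 'grip_width': 0.087}
side cam at [-0.017  0.566  1.025]
side case_center 0.85 [284.0, 170.0, 331.0, 204.0] [[0.573, -0.284], [0.476, -0.434], [0.401, -0.349], [0.495, -0.209]] 1048
side case_center 0.82 [248.0, 209.0, 296.0, 248.0] [[0.53, -0.05], [0.481, -0.221], [0.405, -0.173], [0.455, -0.011]] 1096
side case_center 0.69 [334.0, 194.0, 382.0, 227.0] [[0.377, -0.281], [0.293, -0.457], [0.228, -0.386], [0.31, -0.221]] 1093
side jar 0.63 [213.0, 171.0, 237.0, 208.0] [[0.786, -0.17], [0.734, -0.227], [0.615, -0.11], [0.664, -0.057]] 704
side tapping_block 0.61 [249.0, 150.0, 290.0, 179.0] [[0.717, -0.282], [0.687, -0.46], [0.602, -0.404], [0.635, -0.236]] 755
side tile_center 0.84 [96.0, 206.0, 225.0, 350.0] [[0.795, 0.374], [0
[... 224 characters left out ...]
.91 [312.0, 180.0, 365.0, 223.0] [[0.508, -0.24], [0.559, -0.275], [0.467, -0.409], [0.417, -0.373]] 964
top case_center 0.87 [246.0, 194.0, 297.0, 223.0] [[0.465, -0.037], [0.516, -0.052], [0.471, -0.196], [0.421, -0.18]] 771
top jar 0.66 [264.0, 123.0, 288.0, 151.0] [[0.733, -0.088], [0.734, -0.162], [0.643, -0.163], [0.642, -0.09]] 555
top tapping_block 0.66 [322.0, 135.0, 372.0, 161.0] [[0.641, -0.269], [0.708, -0.28], [0.684, -0.432], [0.617, -0.42]] 984
top tile_center 0.67 [106.0, 119.0, 216.0, 217.0] [[0.735, 0.414], [0.761, 0.086], [0.448, 0.058], [0.424, 0.378]] 4896
top front_wire 0.84 [110.0, 117.0, 219.0, 214.0] [[0.734, 0.41], [0.758, 0.085], [0.45, 0.059], [0.428, 0.376]] 4484
```

View pics/s0.png

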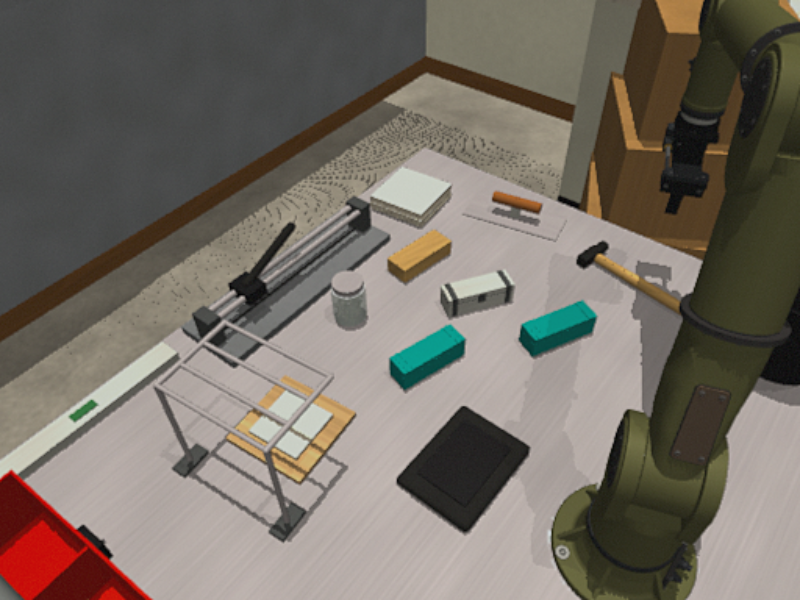

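View pics/t0.png

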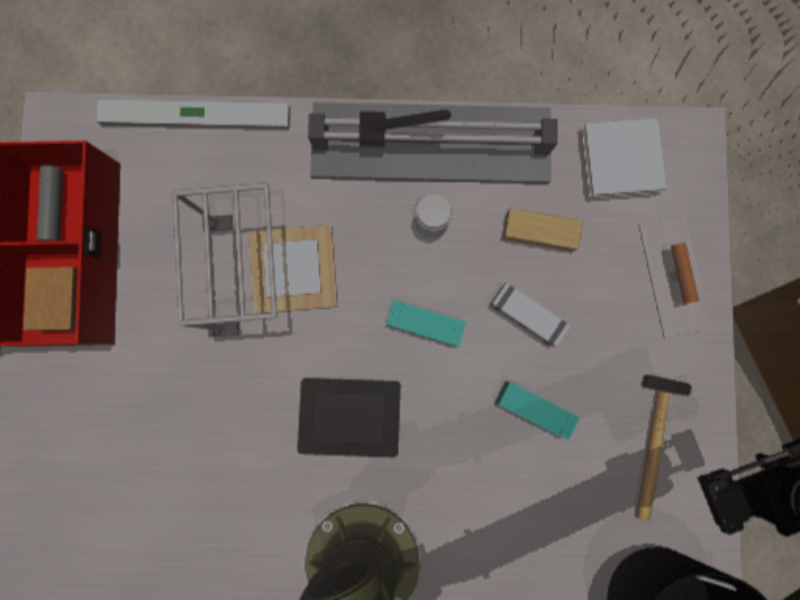

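Top view (800x600 scale): the candidates for the case are the bare-metal box at (530,315) and turquoise boxes at (425,323) and (537,410). The bare-metal one fits the description; the turquoise ones are look-alikes. The tile and rack are at (290,268), the jar at (433,212) and the block at (543,228). I'll confirm with one enlarged montage.

```bash
python3 - <<'E'
from h import *
s=env.read_camera("side");t=env.read_camera("top")
def crop(c,x,y,w,h): return cv2.resize(c["image"][y:y+h,x:x+w],(400,300),interpolation=cv2.INTER_CUBIC)
# tops scale: 4x (100x75)
m=np.vstack([np.hstack([crop(t,130,130,100,75),crop(t,300,165,100,75)]),np.hstack([crop(s,135,230,100,75),crop(s,260,155,100,75)])])
cv2.imwrite("pics/m1.png",m[:,:,::-1])
# front wire in top, rough
for a in((268,185),(275,318)): print(ray(t,(a[0]*.64,a[1]*.64),.222).round(3))
for a in((331,227),(337,307)): print(ray(t,(a[0]*.64,a[1]*.64),.012).round(3))
E
```

```text
[0.686 0.163 0.222]
[0.461 0.141 0.222]
[0.663 0.082 0.012]
[0.497 0.064 0.012]
```

View pics/m1.png

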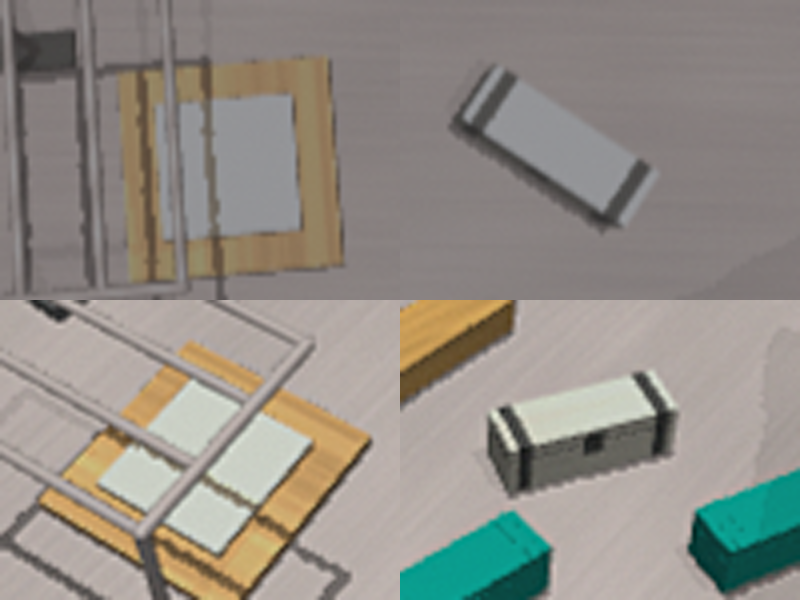

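The montage confirms the bare-metal case (upper right (560,145)) with dark bands and a latch. The tile is clearly visible in both views: top crop corners (157,104), (294,94), (301,231), (164,241); side crop corners (185,380), (313,441), (222,553), (97,484).

```bash
python3 - <<'E'
from h import *
s=env.read_camera("side");t=env.read_camera("top")
def q(c,x0,y0,dx,dy,P,z):
    R=np.array([ray(c,(x0+(X-dx+.5)/4-.5,y0+(Y-dy+.5)/4-.5),z)[:2] for X,Y in P])
    e=np.roll(R,-1,0)-R
    print(R.round(3).tolist(),"c",R.mean(0).round(4),"len",np.hypot(*e.T).round(3),"ang",np.degrees(np.arctan2(e[:,1],e[:,0])).round(1))
print("tile");q(t,130,130,0,0,[(157,104),(294,94),(301,231),(164,241)],.02);q(s,135,230,0,300,[(185,380),(313,441),(222,553),(97,484)],.02)
print("case");q(t,300,165,400,0,[(497,65),(657,172),(623,226),(462,118)],.05)
q(s,260,155,400,300,[(488,410),(652,371),(678,409),(522,448)],.05)
print("jar",ray(t,(433*.64,212*.64),.1).round(3))
print("front wire");
for X,Y in((313,343),(143,532)): print(ray(s,(135+X/4-.5,230+(Y-300)/4-.5),.222).round(3))
E
```

```text
tile
[[0.624, 0.217], [0.635, 0.108], [0.525, 0.098], [0.515, 0.206]] c [0.5746 0.1572] len [0.109 0.11  0.108 0.11 ] ang [ -84.5 -175.1   95.4    5.5]
[[0.639, 0.12], [0.526, 0.102], [0.514, 0.208], [0.623, 0.223]] c [0.5753 0.1631] len [0.114 0.107 0.11  0.104] ang [-171.    96.9    7.5  -81.2]
case
[[0.55, -0.273], [0.47, -0.396], [0.428, -0.37], [0.508, -0.246]] c [ 0.4888 -0.3212] len [0.147 0.049 0.147 0.05 ] ang [-123.1  147.8   57.   -32.8]
[[0.552, -0.27], [0.469, -0.393], [0.428, -0.367], [0.504, -0.251]] c [ 0.4884 -0.3202] len [0.148 0.05  0.139 0.052] ang [-123.9  147.5   56.5  -22. ]
jar [ 0.676 -0.124  0.1  ]
front wire
[0.466 0.142 0.222]
[0.451 0.297 0.222]
```

>>> apply_moves(targets=[[[257,286,-83],[0,0,0.628]],[[257,286,-83],[0,0,0.628]],[[257,286,-83],[0,0,0.628]],[[257,286,-83],[0,0,0.628]],[[257,286,-83],[0,0,0.628]],[[257,286,-83],[0,0,0.628]],[[257,286,-83],[0,0,0.628]],[[257,286,-83],[0,0,0.628]]], hand=87, squeeze=60)

```text
time_s: 1.6
tool_pos: [0.4911, -0.3185, 0.1394]
tool_rot: [180.0, -0.0, 57.0]
force: [0.6, -0.5, -0.2]
grip_width: 0.0873
```

>>> apply_moves(targets=[[[0,-2,-40],[0,0,0]],[[0,-2,-80],[0,0,0]],[[0,-2,-110],[0,0,0]],[[0,-2,-127],[0,0,0]],[[0,-2,-127],[0,0,0]],[[0,-2,-127],[0,0,0]]])

```text
time_s: 2.2
tool_pos: [0.4898, -0.3232, 0.013]
tool_rot: [180.0, -0.0, 56.9]
force: [1.0, 0.2, 0.8]
grip_width: 0.0874
```

>>> apply_moves(targets=[[[0,0,0],[0,0,0]],[[0,0,0],[0,0,0]],[[0,0,0],[0,0,0]],[[0,0,0],[0,0,0]],[[0,0,0],[0,0,0]],[[0,0,0],[0,0,0]]], hand=30)

```text
time_s: 2.8
tool_pos: [0.4895, -0.3231, 0.0128]
tool_rot: [180.0, 0.0, 56.9]
force: [-0.6, 0.5, 1.2]
grip_width: 0.0498
```

```bash
python3 - <<'E'
from h import *
o=env.get_obs(); print({k:np.round(v,3).tolist() for k,v in o.items()})
E
```

```text
{'time_s': 2.8, 'qpos': [47.501, 22.986, -19.791, 104.014, 9.347, 54.574, -9.336], 'joint_velocities': [-0.029, -0.053, 0.069, -0.149, -0.08, 0.041, 0.06], 'effort': [-0.037, -45.641, -3.73, -25.368, -0.054, -0.082, 0.011], 'tool_pos': [0.49, -0.323, 0.013], 'tool_rot': [179.984, 0.006, 56.94], 'force': [-0.555, 0.521, 1.193], 'wrist_torque': [-0.015, 0.011, 0.024], 'grip_width': 0.05}
```

Gripped at 50 mm. Next I lift it and read the wrist moment.

>>> apply_moves(targets=[[[0,0,15],[0,0,0]],[[0,0,30],[0,0,0]],[[0,0,40],[0,0,0]],[[0,0,40],[0,0,0]],[[0,0,40],[0,0,0]],[[0,0,40],[0,0,0]],[[0,0,40],[0,0,0]]])

```text
time_s: 3.5
tool_pos: [0.4889, -0.3227, 0.0518]
tool_rot: [-179.9, -0.0, 56.9]
force: [-0.2, 0.3, -5.7]
grip_width: 0.0497
```

```bash
python3 - <<'E'
from h import *
F=[];M=[]
for i in range(6):
    c=env.read_camera("side"); o=env.get_obs(); F.append(o["force"]);M.append(o["wrist_torque"])
print(np.round(F,2).tolist(),np.round(M,3).tolist(),o["grip_width"])
m=np.mean(M,0); a=np.array([np.cos(np.radians(57)),np.sin(np.radians(57)),0])
# weight -W at r=d*a: moment = r x (0,0,-W) = d*W*(-ay, ax)
W=-np.mean(F,0)[2]; print("W",W,"d along +57deg (mm)",1e3*(m[0]*-a[1]+m[1]*a[0])/W)
cv2.imwrite("pics/l.png",cv2.resize(c["image"][130:250,230:390],(800,600),interpolation=cv2.INTER_CUBIC)[:,:,::-1])
E
```

```text
[[0.16, 0.84, -4.41], [0.1, 0.39, -4.91], [0.22, 0.42, -5.57], [-0.42, 0.23, -5.22], [0.01, -0.23, -4.64], [0.93, 0.7, -4.7]] [[0.027, -0.091, -0.044], [0.034, -0.092, -0.028], [-0.022, -0.109, 0.018], [0.065, -0.179, 0.026], [0.084, -0.09, 0.041], [0.05, -0.127, 0.052]] 0.04976695455340102
W 4.910130127232093 d along +57deg (mm) -19.537162245591425
```

View pics/l.png

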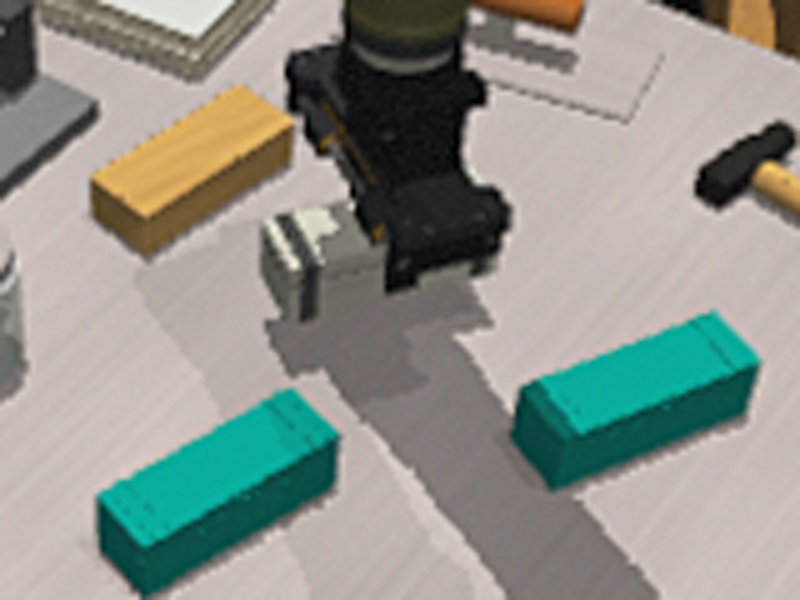

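The lifted case is clear of everything. The moment's sign suggests the heavy end is at the 237° end, but its direction is off by about 30°, so I'll yaw and read again for a proper check.

>>> apply_moves(targets=[[[0,0,40],[0,0,0.1]],[[0,0,70],[0,0,0.24]],[[0,0,100],[0,0,0.38]],[[0,0,120],[0,0,0.52]],[[0,0,120],[0,0,0.67]],[[0,0,120],[0,0,0.67]],[[0,0,120],[0,0,0.67]],[[0,0,120],[0,0,0.67]]])

```text
time_s: 4.6
tool_pos: [0.4889, -0.3228, 0.1717]
tool_rot: [-179.9, -0.1, 95.2]
force: [0.6, -0.4, -4.4]
grip_width: 0.0491
```

```bash
python3 - <<'E'
from h import *
F=[];M=[]
for i in range(12):
    c=env.read_camera("side"); o=env.get_obs(); F.append(o["force"]);M.append(o["wrist_torque"])
print(np.mean(F,0).round(2),np.mean(M,0).round(3),np.std(M,0).round(3),o["tool_rot"],np.round(o["qpos"],1))
E
```

```text
[ 0.07  0.22 -4.89] [ 0.09  -0.085  0.015] [0.025 0.025 0.02 ] [1.79993019e+02 2.52683379e-03 9.53245617e+01] [ 53.4  14.2 -26.3  95.6   6.6  71.8  31.1]
```

>>> apply_moves(targets=[[[0,0,0],[0,0,0.15]],[[0,0,0],[0,0,0.3]],[[0,0,0],[0,0,0.45]],[[0,0,0],[0,0,0.6]],[[0,0,0],[0,0,0.75]],[[0,0,0],[0,0,0.9]],[[0,0,0],[0,0,1.05]],[[0,0,0],[0,0,1.05]]])

```text
time_s: 6.0
tool_pos: [0.4894, -0.3231, 0.1726]
tool_rot: [180.0, 0.0, 155.5]
force: [0.4, -0.6, -6.1]
grip_width: 0.0496
```

```bash
python3 - <<'E'
from h import *
F=[];M=[]
for i in range(16):
    c=env.read_camera("side"); o=env.get_obs()
    if i>3: F.append(o["force"]);M.append(o["wrist_torque"])
m3=np.mean(M,0);print(np.mean(F,0).round(2),m3.round(3),o["tool_rot"],np.round(o["qpos"],1))
A=[];B=[]
for y,m in((57,(.04,-.115)),(95.3,(.09,-.085)),(o["tool_rot"][2],m3[:2])):
    s,c_=np.sin(np.radians(y)),np.cos(np.radians(y))
    # com offset d along tool x (c,s), e along tool y (s,-c); M=r x -W z = W(-ry, rx)
    A+=[[-s,c_,1,0],[c_,s,0,1]];B+=list(m[:2])
A=np.array(A)
print("d,e*W,bias",np.linalg.lstsq(A,B,rcond=None)[0].round(3)) if 0 else None
A=[];
for y in(57,95.3,o["tool_rot"][2]):
    s,c_=np.sin(np.radians(y)),np.cos(np.radians(y)); A+=[[-s,c_,1,0],[c_,s,0,1]]
print("Wd,We,bx,by",np.linalg.lstsq(np.array(A),np.array(B),rcond=None)[0].round(3))
E
```

```text
[ 0.27 -0.04 -4.89] [ 0.091 -0.05  -0.002] [1.79994813e+02 2.25952328e-03 1.55483658e+02] [ 59.5  15.2 -33.6  95.4   8.8  72.1  89.6]
Wd,We,bx,by [-0.034 -0.04   0.042 -0.058]
```

The moment readings don't follow the yaw consistently: the sensor bias is about as big as the signal. So I'll set the case down and lift it off-centre, where the two hypotheses differ by a factor of about 4.

>>> apply_moves(targets=[[[0,0,-20],[0,0,-0.15]],[[0,0,-40],[0,0,-0.3]],[[0,0,-60],[0,0,-0.45]],[[0,0,-80],[0,0,-0.6]],[[0,0,-100],[0,0,-0.75]],[[0,0,-120],[0,0,-0.9]],[[0,0,-140],[0,0,-1.05]],[[0,0,-150],[0,0,-1.05]]])

```text
time_s: 7.6
tool_pos: [0.4885, -0.3224, 0.0207]
tool_rot: [-179.9, -0.1, 95.3]
force: [-0.2, -0.1, -5.7]
grip_width: 0.0498
```

>>> apply_moves(targets=[[[0,0,-5],[0,0,0]],[[0,0,-9],[0,0,0]],[[0,0,-10],[0,0,0]],[[0,0,-10],[0,0,0]]])

```text
time_s: 8.0
tool_pos: [0.4899, -0.3234, 0.0133]
tool_rot: [179.9, 0.0, 95.4]
force: [0.2, 0.5, -4.7]
grip_width: 0.0491
```

>>> apply_moves(targets=[[[0,0,0],[0,0,0]],[[0,0,0],[0,0,0]],[[0,0,0],[0,0,0]],[[-2,20,0],[0,0,0]],[[-4,40,0],[0,0,0]],[[-4,40,0],[0,0,0]]], hand=80)

```text
time_s: 8.6
tool_pos: [0.486, -0.279, 0.0129]
tool_rot: [180.0, -0.1, 95.6]
force: [-0.4, 1.1, -0.1]
grip_width: 0.079
```

>>> apply_moves(targets=[[[0,0,0],[0,0,0]],[[0,0,0],[0,0,0]],[[0,0,0],[0,0,0]],[[0,0,0],[0,0,0]],[[0,0,0],[0,0,0]]], hand=30)

```text
time_s: 9.1
tool_pos: [0.4856, -0.2835, 0.0126]
tool_rot: [180.0, 0.0, 95.3]
force: [0.9, -0.1, 0.2]
grip_width: 0.0496
```

```bash
python3 - <<'E'
from h import *
F=[];M=[]
for i in range(8):
    c=env.read_camera("side"); o=env.get_obs(); F.append(o["force"]);M.append(o["wrist_torque"])
print(np.mean(F,0).round(2),np.mean(M,0).round(3),np.std(M,0).round(3),o["tool_rot"])
E
```

```text
[ 0.75 -1.27 -1.07] [-0.232 -0.211  0.024] [0.059 0.031 0.039] [1.79987336e+02 2.81661137e-02 9.53247976e+01]
```

>>> apply_moves(targets=[[[0,0,10],[0,0,0]],[[0,0,20],[0,0,0]],[[0,0,30],[0,0,0]],[[0,0,30],[0,0,0]],[[0,0,30],[0,0,0]]])

```text
time_s: 10.0
tool_pos: [0.4856, -0.2831, 0.043]
tool_rot: [180.0, 0.0, 95.3]
force: [0.0, 0.8, -4.9]
grip_width: 0.0497
```

```bash
python3 - <<'E'
from h import *
F=[];M=[]
for i in range(10):
    c=env.read_camera("side"); o=env.get_obs(); F.append(o["force"]);M.append(o["wrist_torque"])
print(np.mean(F,0).round(2),np.mean(M,0).round(3),np.std(M,0).round(3),o["tool_rot"])
cv2.imwrite("pics/l2.png",cv2.resize(c["image"][130:250,230:390],(800,600),interpolation=cv2.INTER_CUBIC)[:,:,::-1])
E
```

```text
[-0.03  0.15 -4.78] [ 0.281 -0.082  0.005] [0.036 0.011 0.024] [-1.79996230e+02 -9.16876843e-03  9.53292403e+01]
```

View pics/l2.png

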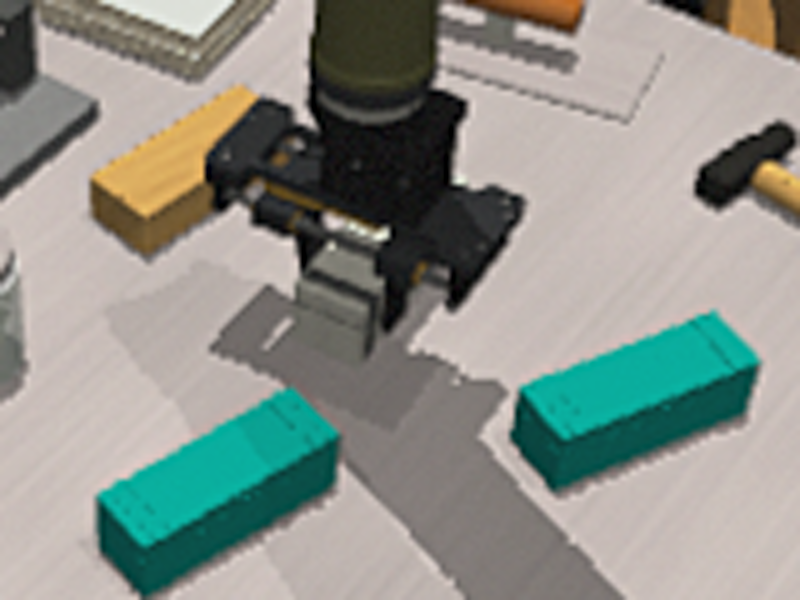

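Lifting off-centre by +40 mm (towards 95°) gave Mx = 0.28 Nm, an arm of about 58 mm. So the weight is at the far end (−y), which was the 237° end. Next I set it down and regrasp at the middle, tilted 25° with the body over the light end.

>>> apply_moves(targets=[[[0,0,-15],[0,0,0]],[[0,0,-26],[0,0,0]],[[0,0,-30],[0,0,0]],[[0,0,-30],[0,0,0]],[[0,0,-30],[0,0,0]]])

```text
time_s: 11.0
tool_pos: [0.4849, -0.2827, 0.0126]
tool_rot: [-179.9, -0.0, 95.3]
force: [-4.0, 2.1, 3.6]
grip_width: 0.0496
```

>>> apply_moves(targets=[[[0,0,0],[0,0,0]],[[0,0,0],[0,0,0]],[[0,0,0],[0,0,0]],[[1,-10,15],[-0.14,-0.014,0]],[[2,-25,20],[-0.28,-0.028,0]],[[4,-41,20],[-0.434,-0.042,0]],[[4,-41,10],[-0.434,-0.042,0]],[[4,-41,2],[-0.434,-0.042,0]]], hand=84)

```text
time_s: 11.8
tool_pos: [0.4894, -0.3227, 0.0133]
tool_rot: [180.0, 24.8, 95.4]
force: [0.0, -0.6, -0.6]
grip_width: 0.0839
```

>>> apply_moves(targets=[[[0,0,0],[0,0,0]],[[0,0,0],[0,0,0]],[[0,0,0],[0,0,0]]])

```text
time_s: 12.1
tool_pos: [0.4893, -0.3253, 0.0147]
tool_rot: [179.9, 24.9, 95.2]
force: [1.0, -0.4, 0.6]
grip_width: 0.0839
```

Grip and lift to z = 0.27, clear for the turn.

>>> apply_moves(targets=[[[0,0,0],[0,0,0]],[[0,0,0],[0,0,0]],[[0,0,0],[0,0,0]],[[0,0,0],[0,0,0]],[[0,0,0],[0,0,0]],[[0,0,0],[0,0,0]]], hand=30, squeeze=60)

```text
time_s: 12.7
tool_pos: [0.4894, -0.324, 0.0146]
tool_rot: [179.9, 25.0, 95.3]
force: [-1.1, 0.6, 0.6]
grip_width: 0.0496
```

>>> apply_moves(targets=[[[0,0,20],[0,0,0]],[[0,0,60],[0,0,0]],[[0,0,100],[0,0,0]],[[0,0,140],[0,0,0]],[[0,0,180],[0,0,0]],[[0,0,210],[0,0,0]],[[0,0,230],[0,0,0]],[[0,0,230],[0,0,0]]])

```text
time_s: 13.5
tool_pos: [0.4906, -0.3241, 0.2469]
tool_rot: [179.7, 25.1, 95.2]
force: [0.5, 0.9, -4.8]
grip_width: 0.0497
```

```bash
python3 - <<'E'
from h import *
o=env.get_obs(); print({k:np.round(o[k],3).tolist() for k in("qpos","tool_pos","tool_rot","force","wrist_torque")})
E
```

```text
{'qpos': [36.447, 1.722, -20.175, 103.785, 25.906, 66.777, 12.888], 'tool_pos': [0.491, -0.324, 0.247], 'tool_rot': [179.666, 25.07, 95.203], 'force': [0.453, 0.904, -4.811], 'wrist_torque': [1.046, -0.048, 0.059]}
```

>>> apply_moves(targets=[[[5,15,20],[0.139,0.013,0]],[[10,35,40],[0.278,0.027,0]],[[15,55,60],[0.418,0.04,0]],[[20,75,60],[0.557,0.054,0]],[[25,95,60],[0.697,0.067,0]],[[30,115,60],[0.836,0.08,0]],[[35,135,60],[0.975,0.094,0]],[[40,155,60],[1.115,0.107,0]]])

```text
time_s: 14.3
tool_pos: [0.5293, -0.1694, 0.3022]
tool_rot: [-179.7, -39.5, 95.0]
force: [-0.7, 1.2, -5.2]
grip_width: 0.0499
```

```bash
python3 - <<'E'
from h import *
o=env.get_obs(); print({k:np.round(o[k],3).tolist() for k in("qpos","tool_pos","tool_rot","force","wrist_torque")})
E
```

```text
{'qpos': [46.915, 23.559, -17.908, 77.638, -25.221, 102.763, 33.505], 'tool_pos': [0.529, -0.169, 0.302], 'tool_rot': [-179.663, -39.459, 95.023], 'force': [-0.651, 1.24, -5.227], 'wrist_torque': [-1.364, -0.255, -0.003]}
```

>>> apply_moves(targets=[[[8,40,0],[0.114,0.011,0]],[[16,80,0],[0.228,0.022,0]],[[24,120,0],[0.342,0.033,0]],[[32,160,0],[0.454,0.044,0]],[[40,200,0],[0.454,0.044,0]],[[50,238,0],[0.454,0.044,0]],[[50,238,0],[0.454,0.044,0]],[[50,238,0],[0.454,0.044,0]]])

```text
time_s: 15.1
tool_pos: [0.5784, 0.0701, 0.3017]
tool_rot: [-179.1, -65.2, 94.7]
force: [-0.6, -0.6, -4.5]
grip_width: 0.0495
```

```bash
python3 - <<'E'
from h import *
o=env.get_obs(); print({k:np.round(o[k],3).tolist() for k in("qpos","tool_pos","tool_rot","force","wrist_torque")})
s=env.read_camera("side");t=env.read_camera("top")
cv2.imwrite("pics/p.png",np.hstack([cv2.resize(c["image"][y:y+200,x:x+133],(400,600),interpolation=cv2.INTER_CUBIC) for c,x,y in((s,130,110),(t,130,60))])[:,:,::-1])
E
```

```text
{'qpos': [40.921, 27.818, -26.298, 88.725, -47.2, 94.987, 28.317], 'tool_pos': [0.578, 0.07, 0.302], 'tool_rot': [-179.072, -65.224, 94.691], 'force': [-0.63, -0.594, -4.487], 'wrist_torque': [-2.093, -0.323, 0.008]}
```

View pics/p.png

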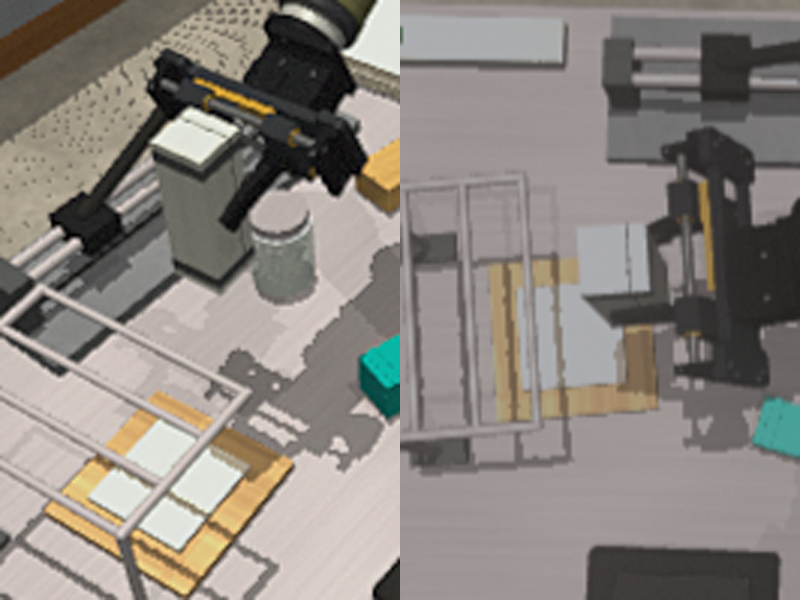

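The case is upright and square in the grip, ahead of the rack and clear of it. Its top face in the right half is at (577,227), (647,222), (650,290), (582,296). I'll use it to get the case offset from the TCP.

```bash
python3 - <<'E'
from h import *
s=env.read_camera("side");t=env.read_camera("top"); tc=np.array(env.get_obs()["tool_pos"])
f=np.array([-.096,.995]);l=np.array([-.995,-.096])
def q(c,x0,y0,dx,P,z):
    R=np.array([ray(c,(x0+(X-dx+1)/3-.67,y0+(Y+1)/3-.67),z)[:2] for X,Y in P]);e=np.roll(R,-1,0)-R
    m=R.mean(0);print("c",m.round(4),"len",np.hypot(*e.T).round(3),"ang",np.degrees(np.arctan2(e[:,1],e[:,0])).round(1),"rel TCP f,l mm",((m-tc[:2])@f*1e3).round(1),((m-tc[:2])@l*1e3).round(1))
for z in(.375,.385):
  q(t,130,60,400,[(577,227),(647,222),(650,290),(582,296)],z)
  q(s,130,110,0,[(152,148),(198,108),(243,124),(205,160)],z)
# bottom corner heights from side: nearest bottom corner
print(tc)
E
```

```text
c [0.5801 0.0567] len [0.051 0.051 0.05  0.051] ang [ -84.6 -175.6   96.4    6.3] rel TCP f,l mm -10.3 0.6
c [0.5799 0.0552] len [0.058 0.044 0.051 0.046] ang [ -84.4 -170.5   96.7   19. ] rel TCP f,l mm -11.9 0.8
c [0.5779 0.0551] len [0.051 0.05  0.049 0.051] ang [ -84.6 -175.6   96.4    6.3] rel TCP f,l mm -11.8 2.9
c [0.5707 0.063 ] len [0.057 0.043 0.05  0.045] ang [ -84.4 -170.5   96.7   19. ] rel TCP f,l mm -3.2 9.2
[0.57961841 0.06708046 0.30319851]
```

>>> apply_moves(targets=[[[2,15,0],[0,0,0.014]],[[2,27,0],[0,0,0.014]],[[2,27,-40],[0,0,0.014]],[[2,27,-80],[0,0,0.014]],[[2,27,-120],[0,0,0.014]],[[2,27,-155],[0,0,0.014]],[[2,27,-155],[0,0,0.014]],[[2,27,-155],[0,0,0.014]]])

```text
time_s: 16.1
tool_pos: [0.5817, 0.0971, 0.1509]
tool_rot: [-179.6, -65.5, 95.9]
force: [-0.0, 0.1, -3.6]
grip_width: 0.0495
```

```bash
python3 - <<'E'
from h import *
o=env.get_obs(); print({k:np.round(o[k],3).tolist() for k in("qpos","tool_pos","tool_rot","force","wrist_torque")})
s=env.read_camera("side");t=env.read_camera("top")
cv2.imwrite("pics/p2.png",np.hstack([cv2.resize(c["image"][y:y+200,x:x+133],(400,600),interpolation=cv2.INTER_CUBIC) for c,x,y in((s,130,160),(t,130,60))])[:,:,::-1])
E
```

```text
{'qpos': [37.892, 37.761, -25.317, 94.099, -44.37, 83.876, 38.432], 'tool_pos': [0.582, 0.097, 0.151], 'tool_rot': [-179.625, -65.468, 95.887], 'force': [-0.012, 0.052, -3.563], 'wrist_torque': [-1.923, -0.355, -0.021]}
```

View pics/p2.png

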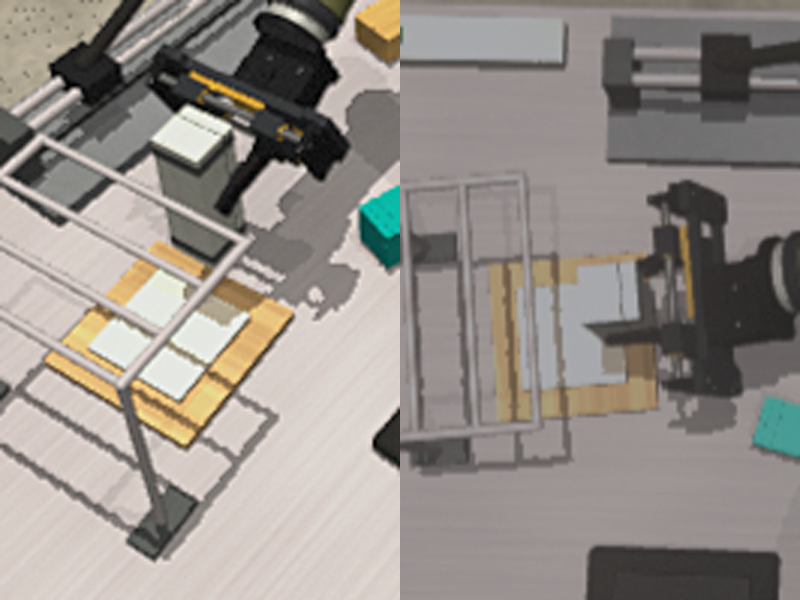

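The case is upright with the rack clear of it, and the jar is clear. Now I lower it to about 12 mm above the tile and slide it under the wire.

>>> apply_moves(targets=[[[0,0,-25],[0,0,0]],[[0,0,-46],[0,0,0]],[[0,0,-46],[0,0,0]],[[-2,20,-46],[0,0,0]],[[-4,40,-46],[0,0,0]],[[-6,60,-46],[0,0,0]],[[-7,71,-46],[0,0,0]],[[-7,71,-46],[0,0,0]]])

```text
time_s: 17.0
tool_pos: [0.573, 0.1706, 0.1049]
tool_rot: [-179.7, -65.4, 96.2]
force: [0.7, 0.1, -3.9]
grip_width: 0.0496
```

```bash
python3 - <<'E'
from h import *
s=env.read_camera("side");t=env.read_camera("top")
o=env.get_obs(); print({k:np.round(o[k],3).tolist() for k in("tool_pos","tool_rot","force","wrist_torque")})
cv2.imwrite("pics/p3.png",np.hstack([cv2.resize(c["image"][y:y+100,x:x+67],(400,600),interpolation=cv2.INTER_CUBIC) for c,x,y in((s,140,205),(t,155,110))])[:,:,::-1])
E
```

```text
{'tool_pos': [0.575, 0.167, 0.104], 'tool_rot': [-179.669, -65.278, 95.916], 'force': [0.665, -0.119, -5.638], 'wrist_torque': [-2.056, -0.317, -0.025]}
```

View pics/p3.png

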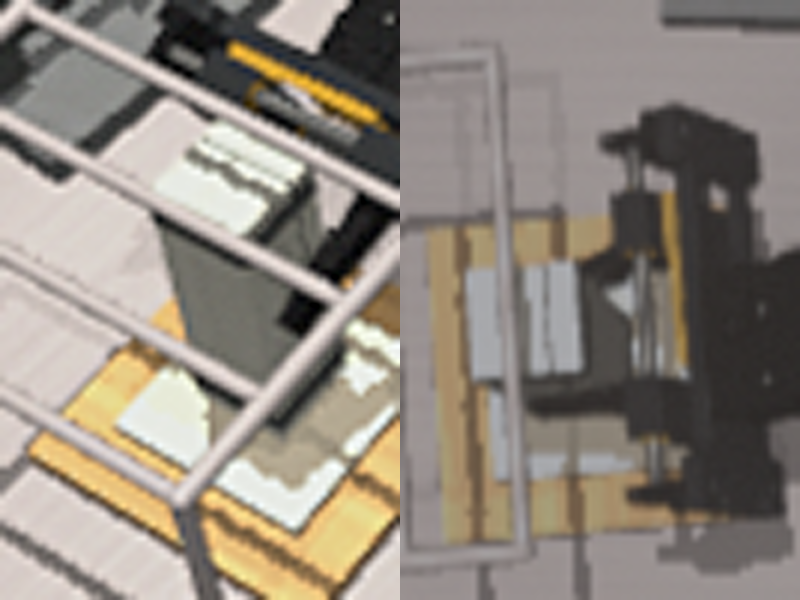

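Left half: the case stands upright under the rack over the tile. Right half: its top face is centred near (525,320) with the front wire crossing it as expected. I'll lower it gently until contact.

>>> apply_moves(targets=[[[0,2,-3],[0,0,0]],[[0,2,-6],[0,0,0]],[[0,2,-8],[0,0,0]],[[0,2,-9],[0,0,0]],[[0,2,-9],[0,0,0]],[[0,2,-9],[0,0,0]]])

```text
time_s: 17.7
tool_pos: [0.5746, 0.1689, 0.0946]
tool_rot: [-179.6, -65.3, 95.8]
force: [0.2, 0.2, -4.9]
grip_width: 0.0495
```

```bash
python3 - <<'E'
from h import *
t=env.read_camera("top");F=[]
for i in range(5): env.read_camera("side"); o=env.get_obs(); F.append(o["force"])
print(np.mean(F,0).round(2),np.round(o["tool_pos"],4),np.round(o["wrist_torque"],2))
R=np.array([ray(t,(155+(X-400)/5.97,110+Y/6),.182)[:2] for X,Y in[(467,266),(578,262),(583,372),(473,380)]]);e=np.roll(R,-1,0)-R
print(R.mean(0).round(4),np.hypot(*e.T).round(3))
E
```

```text
[-0.05 -0.16 -4.95] [0.5745 0.169  0.0947] [-2.02 -0.3  -0.02]
[0.5727 0.155 ] [0.051 0.051 0.05  0.053]
```

>>> apply_moves(targets=[[[1,0,-1],[0,0,0]],[[1,0,-2],[0,0,0]],[[1,0,-2],[0,0,0]],[[1,0,-3],[0,0,0]],[[1,0,-3],[0,0,0]],[[1,0,-3],[0,0,0]]])

```text
time_s: 18.6
tool_pos: [0.5754, 0.1691, 0.0923]
tool_rot: [-179.6, -65.4, 95.9]
force: [-1.9, -2.4, 0.4]
grip_width: 0.0501
```

>>> apply_moves(targets=[[[0,0,-0.7],[0,0,0]],[[0,0,-1.4],[0,0,0]],[[0,0,-1.4],[0,0,0]],[[0,0,-1.4],[0,0,0]]])

```text
time_s: 19.0
tool_pos: [0.5755, 0.1692, 0.0922]
tool_rot: [-179.7, -65.5, 96.0]
force: [-3.1, -3.7, 7.5]
grip_width: 0.0496
```

The case is on the tile (Fz is up by about 12 N). I'll ease off, then open.

>>> apply_moves(targets=[[[0,0,1],[0,0,0]],[[0,0,1],[0,0,0]],[[0,0,1],[0,0,0]]])

```text
time_s: 19.3
tool_pos: [0.5754, 0.1692, 0.0922]
tool_rot: [-179.7, -65.4, 95.9]
force: [-2.7, -4.6, 5.7]
grip_width: 0.0497
```

>>> apply_moves(targets=[[[0,0,0],[0,0,0]],[[0,0,0],[0,0,0]],[[0,0,0],[0,0,0]],[[0,0,0],[0,0,0]],[[0,0,0],[0,0,0]]], hand=70, squeeze=20)

```text
time_s: 19.8
tool_pos: [0.5756, 0.169, 0.0911]
tool_rot: [-179.6, -65.3, 95.9]
force: [-0.4, -0.7, 0.4]
grip_width: 0.0692
```

```bash
python3 - <<'E'
from h import *
s=env.read_camera("side");t=env.read_camera("top")
o=env.get_obs(); print({k:np.round(o[k],3).tolist() for k in("tool_pos","force","grip_width")})
cv2.imwrite("pics/p4.png",np.hstack([cv2.resize(c["image"][y:y+100,x:x+67],(400,600),interpolation=cv2.INTER_CUBIC) for c,x,y in((s,140,205),(t,155,110))])[:,:,::-1])
E
```

```text
{'tool_pos': [0.576, 0.169, 0.091], 'force': [-0.42, 0.454, 0.289], 'grip_width': 0.07}
```

View pics/p4.png

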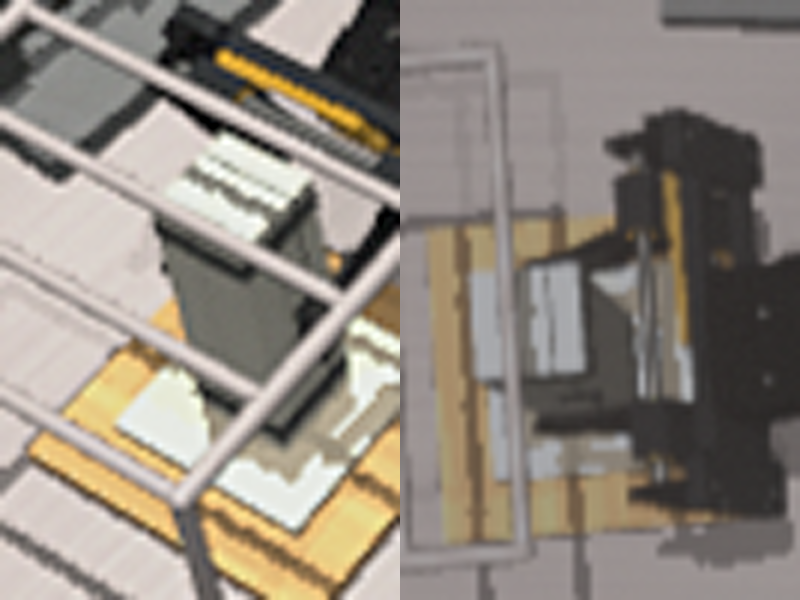

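The case stands on its own, upright on the tile, with both fingers clear (left half, base near (265,400)). I'll back out straight along the rack's −x.

>>> apply_moves(targets=[[[2,-20,5],[0,0,0]],[[5,-45,15],[0,0,0]],[[8,-75,28],[0,0,0]],[[11,-110,45],[0,0,0]],[[14,-145,65],[0,0,0]],[[14,-150,100],[0,0,0]],[[14,-150,140],[0,0,0]],[[14,-150,140],[0,0,0]]])

```text
time_s: 20.7
tool_pos: [0.5917, 0.0186, 0.2369]
tool_rot: [179.1, -65.2, 96.9]
force: [-0.3, 0.6, 0.6]
grip_width: 0.0705
```

```bash
python3 - <<'E'
from h import *
s=env.read_camera("side");t=env.read_camera("top")
o=env.get_obs(); print({k:np.round(o[k],3).tolist() for k in("tool_pos","force","grip_width")})
for c,n in((s,"side"),(t,"top")):
    for k in("jar","tapping_block"):
        r=env.regions_of(c,k); print(n,k,[(round(x["conf"],2),np.round(x["rect"]).tolist()) for x in r[:1]])
cv2.imwrite("pics/p5.png",np.hstack([cv2.resize(c["image"][y:y+100,x:x+67],(400,600),interpolation=cv2.INTER_CUBIC) for c,x,y in((s,140,205),(t,155,110))])[:,:,::-1])
E
```

```text
{'tool_pos': [0.59, 0.019, 0.232], 'force': [-0.072, 0.007, -0.551], 'grip_width': 0.07}
side jar [(0.84, [212.0, 174.0, 235.0, 207.0])]
side tapping_block [(0.57, [256.0, 148.0, 290.0, 179.0])]
top jar [(0.67, [266.0, 124.0, 283.0, 136.0])]
top tapping_block [(0.62, [329.0, 148.0, 350.0, 160.0])]
```

View pics/p5.png

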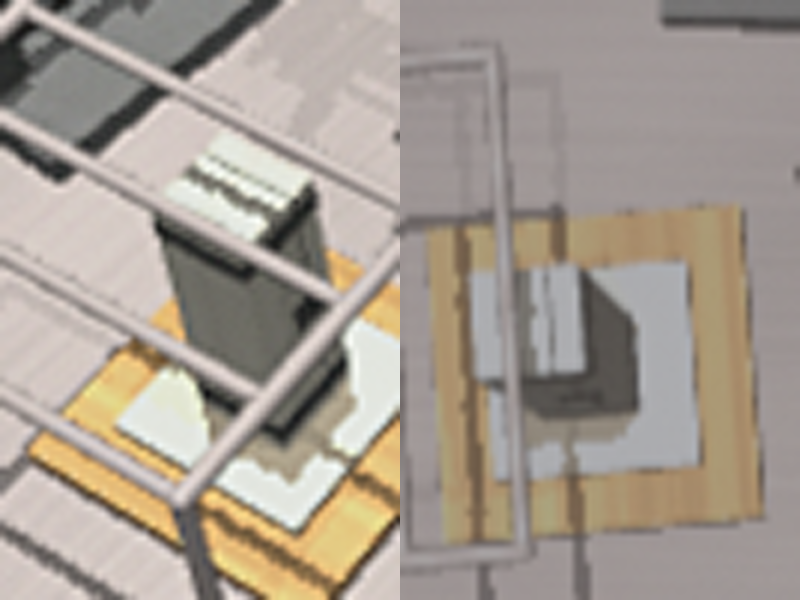

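The case stands free, with its base centred near (585,370) against the tile centre near (588,369). The jar and block are where they were, partly hidden by the arm in the top view.

```bash
python3 -c "
from cell import env
env.sign_off(); print(env.get_obs()['time_s'])"
```

```text
the job is handed in; nothing more can be done
the job is handed in; nothing more can be done
```

The case is standing upright in the middle of the tile, heavy end down, and the arm has backed out clear of it. I handed the job in at about 21 s of the 69 s allowed.

- **Heavy end:** The first lift, gripped at the middle, was inconclusive. The wrist-moment bias was about as large as the signal, and the reading did not follow when I turned the case. I set it down and lifted it 40 mm off-centre. The moment of 0.28 Nm put the centre of mass about 58 mm away, on the other side of the middle, so the heavy end was the one that lay towards the robot's right (−y).
- **Placing:** I regripped the case tilted by 25°, stood it up, slid it in under the front wire and lowered it until it touched. Then I eased off and let go.
- **Last checks:** The last pictures show the case upright with its base within a few millimetres of the tile's centre. After backing out, the force reading was near zero.
- **Jar and tapping block:** In the side view the jar's outline matched the start, and the visible part of the block did too. The arm partly hid both in the top view (the block a little in the side view as well), so I only partly rechecked them.

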